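# Dispense one set of four long stand-offs

## Robot

A 6-joint arm with a two-finger parallel gripper is mounted at the origin on the work surface. World frame = base frame: x ahead of the robot, y to its left, z up, the work surface at z = 0. Lengths are in m, angles in rad, forces in N, time in s.
With the tool pointing down it reaches from about 0.275 to 0.75 m from the base axis. Payload 10.2 kg.
Tool frame: the origin (TCP) lies between the finger pads; the fingertips stand 11 mm ahead of it and the grasp point (between the pads) lies 8 mm behind it (env.tip_reach is the distance from the TCP to the fingertips, in m); x points along the fingers, z is the direction in which the jaws open and shut, and the axes are right-handed (so a half turn about x gives the same grasp; the last joint's range is limited). The gripper opens to 88 mm and grips with 3 to 60 N. Pads are 18 mm wide; open, the fingers measure 123 mm over their backs; the gripper's body (75 mm by 187 mm) begins 45 mm behind the grasp point.
Start: joints at [-1.411, 0.313, 1.498, -0, 1.331, -0.223], TCP at [0.196, -0.487, 0.25] pointing down, gripper open.
Joint ranges: [-2.94, 2.94], [-0.97, 2.17], [0.19, 2.56], [-1.23, 4.37], [0.02, 3.11], [-2.88, 2.88]. Speed limits (rad/s): [2.39, 2.39, 3.01, 3.14, 3.14, 3.14].

## Interface

Orientations are given as a rotation vector (axis times angle).
In Python, from workcell import env gives the robot as it stands. The module is installed in compiled form; this text tells all that it offers. Calls block until the motion is done:
- env.move_to(position, orientation): joint-space move of the TCP to a pose.
- env.line_to(position, ori=None, velocity=0.15): straight line of the TCP; ori=None keeps the orientation; velocity is the mean speed in m/s.
- env.movej(angles): joint-space move.
- env.set_gripper(opening): finger opening in m; the grip force is fixed at half the most; returns when the fingers have stopped.
- env.wait(seconds).
- env.inverse_kinematics(position, orientation): joint angles nearest the present ones, or None.
- env.sense(): the state.
- env.capture(name): name is "side" or "top" or "wrist"; returns the picture (420x560x3 uint8, red, green, blue); there is no depth.
- env.camera_params(name): a dict with "fx", "fy", "cx", "cy" (pixels), "world_to_cam" (4x4, takes a point from world to camera coordinates); the wrist camera has in their place "hand_eye" (4x4, takes a point from camera to tool coordinates, whose origin is the TCP and whose axes are the tool frame's). Camera axes: x right, y up, looking along -z (the intrinsics and any distortion apply to the point x, -y, -z); pixel columns grow to the right and rows downward; lengths in m; the calibration is good to about 2 mm. A picture is of the moment at which its call begins: read the wrist's pose just before it. camera_params takes no time and is no camera call.
A pose or a line that the arm cannot do raises env.MotionError and nothing moves.
- env.finish_job(): hands the job in, once; it reports no verdict.
Trained networks look in the newest picture that a camera, given by its name, has taken for a name from the list of things; names that differ only in an ending like _2 or _b are one class to them, and where a whole thing is asked for, a point or a joint stands for the part that bears it (a point fixed in the world has none). Each returns a list of dicts, best first, with "p" (0 to 1); they miss things now and then, are a little off and sometimes report something else, mostly with a low value. They report only what shows in the picture. A call takes as long as a camera call. They do not tell look-alikes from the thing itself.
- env.regions_of(target, camera): "pixels" (420x560 bool, what is visible of it) and "location" ([row, column] as shares, 0 to 1, of the picture: columns of its width, rows of its height, amid what is visible of it).
- env.pinpoint(target, camera): "location" ([row, column] as shares, 0 to 1, of the picture: columns of its width, rows of its height: a listed point, or the origin of a listed thing).
The state is a dict: "clock": time; "joint_pos": joint angles; "qd": joint speeds; "joint_torque": joint torques, N m; "eef_pos": TCP position; "ee_rot": TCP orientation; "force": force on the tool from outside, world axes, zero at the start; "wrist_torque": the same for the moment, N m; "gripper_width": finger opening in m.
Only numpy, scipy, OpenCV 4.12 (cv2) and the standard library are available. Lean on these libraries where they do the work, as an engineer would, in place of code of your own. Each camera call takes 0.05 s, during which the arm holds its last target.

## Task

Let one set of four long stand-offs out of the wider dispenser: with a fingertip press the paddle at the high end of its rocker right down, once, keep it down until all four have rolled past the gate into the tray, then let it come up so that the gate shuts in front of the remaining barrels. Do not touch or lift any barrel, and leave the narrower dispenser shut and everything else on the bench where it is.

Things in the scene. Friction and masses are not known exactly. Their poses are not given: they have to be found in the camera images.
- long_dispenser: The wider of two gravity dispensers, fixed to the bench: grey chute with clear cheeks and a dark steel rocker over it, holding 6 stand-off barrels 50 mm long; base plate 250 x 90 mm. Origin on the bench under the rocker's axle (axle 54 mm up, along y); x points uphill to the rear: gate at x = -43, low end stop at x = -145, chute's top end at x = +90, paddle behind it.
- short_dispenser: The narrower of two gravity dispensers, fixed to the bench: grey chute with clear cheeks and a dark steel rocker over it, holding 3 stand-off barrels 30 mm long; base plate 250 x 70 mm. Origin on the bench under the rocker's axle (axle 54 mm up, along y); x points uphill to the rear: gate at x = -43, low end stop at x = -145, chute's top end at x = +90, paddle behind it.
- long_rocker (a joint): Wider dispenser's rocker: 0 at rest (gate shut, paddle up), 0.35 rad at its stop (paddle down, gate open). A spring returns it: 3 N on the paddle starts it, about 5 N holds it down (up to 8 N while moving). The gate lets barrels pass beyond 0.29 rad; by then a tongue has dropped behind barrel 4, so one press lets out four. Once it is up, the rest roll to the gate.
- long_paddle (a point): Centre of the top face of that rocker's paddle, a flat ribbed bare aluminium plate 40 (x) by 48 mm (y) behind the chute's raised end, free from above. At rest at x = +113, z = 93 in the dispenser's frame, sloping 12 degrees up to the rear; fully down it is 43 mm lower and 6 mm further to the rear, sloping 8 degrees the other way. The chute's end, 29 mm ahead of it, is 77 mm high.
- short_rocker (a joint): The same angle for the narrower dispenser's rocker; it is to stay at 0.
- short_paddle (a point): Centre of the top face of the narrower dispenser's paddle (same size and place on its dispenser).
- long_tray (a point): Middle of the floor of the wider dispenser's open outlet tray: the lower 100 mm of the chute, between the gate and the end stop.
- long_1: Long stand-off barrel number 1 counted from the gate uphill: plain aluminium cylinder, 20 mm thick, 50 mm long, about 42 g, lying across the chute and free to roll down it. Origin at its centre, axis along its y.
- long_2: Long stand-off barrel number 2 counted from the gate uphill: plain aluminium cylinder, 20 mm thick, 50 mm long, about 42 g, lying across the chute and free to roll down it. Origin at its centre, axis along its y.
- long_3: Long stand-off barrel number 3 counted from the gate uphill: plain aluminium cylinder, 20 mm thick, 50 mm long, about 42 g, lying across the chute and free to roll down it. Origin at its centre, axis along its y.
- long_4: Long stand-off barrel number 4 counted from the gate uphill: plain aluminium cylinder, 20 mm thick, 50 mm long, about 42 g, lying across the chute and free to roll down it. Origin at its centre, axis along its y.
- long_5: Long stand-off barrel number 5 counted from the gate uphill: plain aluminium cylinder, 20 mm thick, 50 mm long, about 42 g, lying across the chute and free to roll down it. Origin at its centre, axis along its y.
- long_6: Long stand-off barrel number 6 counted from the gate uphill: plain aluminium cylinder, 20 mm thick, 50 mm long, about 42 g, lying across the chute and free to roll down it. Origin at its centre, axis along its y.
- short_1: Short stand-off barrel number 1 from the gate in the narrower dispenser: 20 mm thick, 30 mm long. Origin at its centre.
- short_2: Short stand-off barrel number 2 from the gate in the narrower dispenser: 20 mm thick, 30 mm long. Origin at its centre.
- short_3: Short stand-off barrel number 3 from the gate in the narrower dispenser: 20 mm thick, 30 mm long. Origin at its centre.
- sander: Bystander: orbital sander with a 125 mm round pad, 156 mm tall, handle reaching 200 mm to its -x. Origin under the pad's centre.
- glue_bottle: Bystander: small clear bottle with black cap, 42 mm thick, 90 mm tall, standing between the dispensers. Origin under its centre.
- tape_roll: Bystander: paper-coloured tape roll lying flat between the dispensers, 80 mm across, 25 mm high. Origin under its centre.
- sanding_block: Bystander: cork sanding block 100 x 60 x 32 mm. Origin under its centre.
- cut_arrow: Bystander: white acrylic arrow cut-out, 6 mm thick, about 140 mm long. Origin on its underside.
Mind the look-alikes: they are no part of the job. Leave any brown or purple look-alike of the long_6 alone.

How it is judged:
By the outcome, as a careful person would: the job done as asked, in the order asked, and still so for the second after the job is handed in, with the robot touching nothing.
It also fails if it takes over 32 s, if anything falls off the work surface, if the arm or the gripper's body presses on something with over 40 N, if the wrist force passes 120 N, or if a joint passes its speed limit or range.

## Working session

There is one attempt and no reset: what is moved stays moved. The work goes in short steps, each a Python script; the robot and the scene stay as the last script left them, time stands still between calls to the robot, and variables do not carry over. Pictures are saved under pics/ and viewed, and the job is handed in when it is done.

```bash
mkdir -p pics
python3 - <<'E'
from workcell import env
import cv2,numpy as np
for n in("top","side"):
    im=env.capture(n); cv2.imwrite(f"pics/{n}0.png",im[:,:,::-1])
    p=env.camera_params(n); print(n,{k:np.round(v,4).tolist() for k,v in p.items()})
    for t in("long_dispenser","short_dispenser","long_paddle","short_paddle","long_tray"):
        print(t,[(round(d["p"],2),round(d["location"][1]*560,1),round(d["location"][0]*420,1)) for d in env.pinpoint(t,n)])
s=env.sense();print(s["clock"],s["eef_pos"],s["ee_rot"],env.tip_reach,s["force"])
E
```

```text
top {'fx': 516.1452, 'fy': 516.1452, 'cx': 281.2639, 'cy': 211.864, 'world_to_cam': [[-0.0231, -0.9996, 0.016, -0.0077], [0.9902, -0.0206, 0.138, -0.5228], [-0.1376, 0.019, 0.9903, -1.4503], [0.0, 0.0, 0.0, 1.0]]}
long_dispenser [(0.79, 199.0, 245.9)]
short_dispenser [(0.6, 361.0, 238.4)]
long_paddle [(0.88, 187.2, 207.4), (0.3, 193.1, 223.1)]
short_paddle [(0.83, 363.2, 190.9)]
long_tray [(0.78, 208.2, 284.9)]
side {'fx': 400.3968, 'fy': 400.3968, 'cx': 275.2421, 'cy': 211.9015, 'world_to_cam': [[-0.9793, -0.2023, 0.0051, 0.5096], [0.1235, -0.5778, 0.8067, -0.151], [-0.1603, 0.7907, 0.5909, -0.992], [0.0, 0.0, 0.0, 1.0]]}
long_dispenser [(0.95, 295.2, 310.3)]
short_dispenser [(0.67, 312.5, 198.4), (0.4, 275.9, 165.6)]
long_paddle [(0.75, 243.2, 285.1)]
short_paddle [(0.87, 275.3, 168.2)]
long_tray [(0.72, 313.8, 298.8)]
0.6 [ 0.1960714  -0.48701448  0.2497087 ] [ 0.92279693  1.36633551 -0.92276944] 0.011 [ 0.88590985 -0.55090423 -0.10067206]
```

View pics/top0.png

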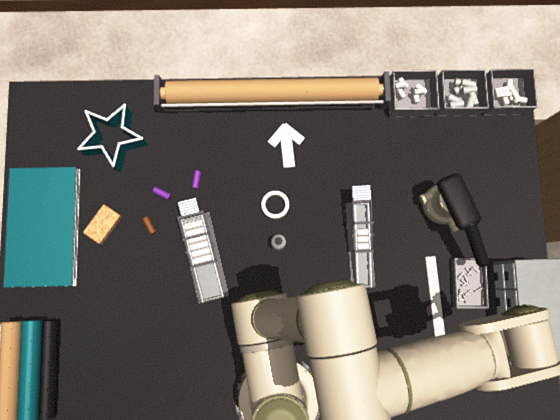

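View pics/side0.png

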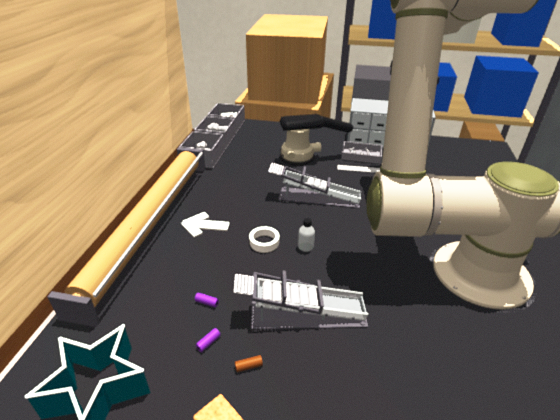

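The top view shows two dispensers, at about (200,250) and (362,237). The left one looks wider and carries more barrels. The purple and brown loose barrels at (196,179), (162,192) and (149,226) are look-alikes. Next I'll take enlarged crops and triangulate.

```bash
cat > h.py <<'E'
import numpy as np
from workcell import env
def P(n):
    return env.camera_params(n)
def proj(n,X):
    p=P(n);W=np.array(p["world_to_cam"]);c=W[:3,:3]@X+W[:3,3]
    return np.array([p["cx"]+p["fx"]*c[0]/-c[2],p["cy"]-p["fy"]*c[1]/-c[2]])
def ray(n,u,v):
    p=P(n);W=np.array(p["world_to_cam"]);R=W[:3,:3]
    d=R.T@np.array([(u-p["cx"])/p["fx"],-(v-p["cy"])/p["fy"],-1.]);o=-R.T@W[:3,3]
    return o,d
def atz(n,u,v,z):
    o,d=ray(n,u,v);return o+d*(z-o[2])/d[2]
E
python3 - <<'E'
from h import *
import cv2
from scipy.optimize import least_squares
t=cv2.imread("pics/top0.png");s=cv2.imread("pics/side0.png")
a=cv2.resize(t[180:310,150:250],None,fx=4,fy=4,interpolation=2);b=cv2.resize(t[170:300,320:400],None,fx=4,fy=4,interpolation=2)
cv2.imwrite("pics/crop_t.png",np.hstack([a,b]));cv2.imwrite("pics/crop_s.png",cv2.resize(s[260:340,220:380],None,fx=5,fy=5,interpolation=2))
for nm,tp,sp,z in[("paddle",(187.2,207.4),(243.2,285.1),.093),("spad",(363.2,190.9),(275.3,168.2),.093),("disp",(199,245.9),(295.2,310.3),0)]:
    r=least_squares(lambda X:np.r_[proj("top",X)-tp,proj("side",X)-sp],[.5,.1,.05])
    print(nm,r.x.round(4),r.fun.round(1),"top@z",atz("top",*tp,z).round(4),"side@z",atz("side",*sp,z).round(4))
E
```

```text
paddle [0.5367 0.2427 0.0895] [-0.2 -1.3  1.   0.2] top@z [0.5325 0.2416 0.093 ] side@z [0.5378 0.2458 0.093 ]
spad [ 0.5709 -0.2492  0.0872] [-0.  -0.3  0.4  0.1] top@z [ 0.5689 -0.2482  0.093 ] side@z [ 0.5701 -0.2396  0.093 ]
disp [0.4305 0.2207 0.0114] [ 0.   0.3 -0.2 -0. ] top@z [0.4323 0.2224 0.    ] side@z [0.4312 0.2112 0.    ]
```

View pics/crop_t.png

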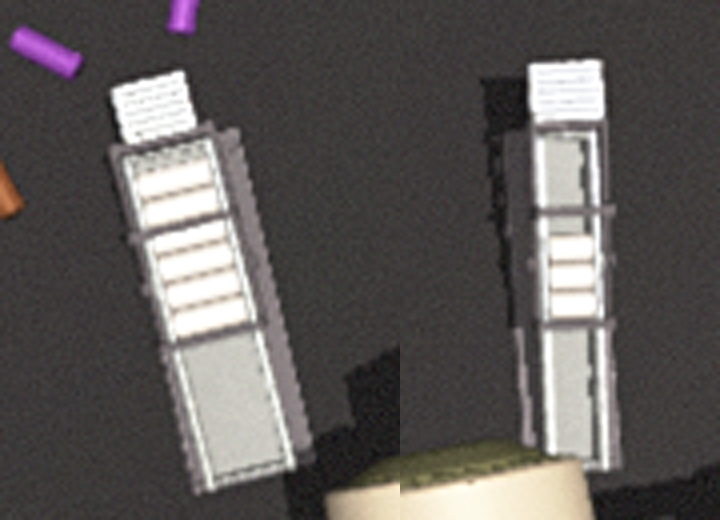

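View pics/crop_s.png

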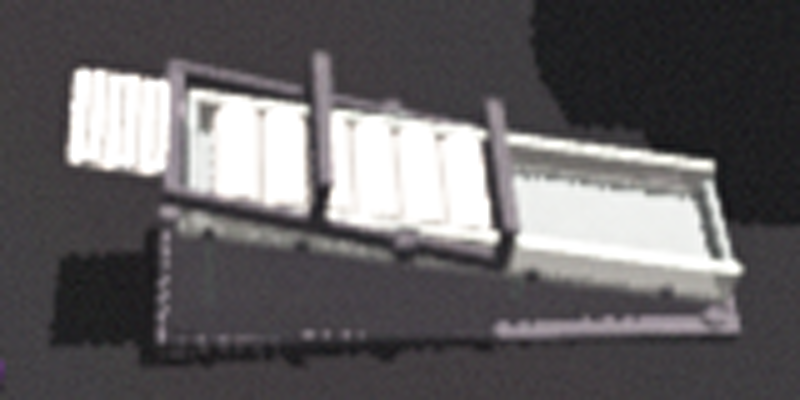

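The left dispenser is the wider one, with 6 long barrels; the right one has 3 short ones. The target is the ribbed white paddle at about (188,207) in the top picture. I'll fit the dispenser's pose, then move over it.

```bash
cat >> h.py <<'E'
from scipy.spatial.transform import Rotation as Ro
def ori(yaw,flip=1):
    z=flip*np.array([-np.sin(yaw),np.cos(yaw),0]);x=np.array([0,0,-1.]);y=np.cross(z,x)
    return Ro.from_matrix(np.c_[x,y,z]).as_rotvec()
E
python3 - <<'E'
from h import *
import cv2
from scipy.optimize import least_squares
obs=[(("top",(188,207)),("side",(243.2,285.1)),(.113,0,.093)),(("top",(199,245.9)),("side",(295.2,310.3)),(0,0,0)),(("top",(208.2,284.9)),("side",(313.8,298.8)),(-.094,0,None))]
def f(q):
    r=[]
    for a,b,l in obs:
        z=q[3] if l[2] is None else l[2]
        X=np.array([q[0]+np.cos(q[2])*l[0],q[1]+np.sin(q[2])*l[0],z])
        r+=[*(proj(a[0],X)-a[1]),*(proj(b[0],X)-b[1])]
    return np.array(r)
r=least_squares(f,[.43,.22,.2,.03],loss="soft_l1");print(r.x.round(4),f(r.x).round(1))
q=r.x;pad=np.array([q[0]+np.cos(q[2])*.113,q[1]+np.sin(q[2])*.113,.093]);print("pad",pad)
best=None
for fl in(1,-1):
    j=env.inverse_kinematics([*pad[:2],.23],ori(q[2],fl));print(fl,None if j is None else np.round(j,2))
s=env.sense()["joint_pos"]
E
```

```text
[0.4299 0.2149 0.2575 0.0365] [-1.5 -2.  -0.4 -0.8  2.6  0.8  0.3  1.4  0.2 -7.1 25.2  0.1]
pad [0.53912764 0.24363678 0.093     ]
1 [ 0.23  0.47  1.32 -0.    1.35 -1.6 ]
-1 [0.23 0.47 1.32 0.   1.35 1.54]
```

Run:
```python
from h import *
import cv2
env.set_gripper(0.0)
print(env.sense()["clock"])
env.move_to([.530,.240,.24],ori(.225))
s=env.sense();print(s["clock"],s["eef_pos"],s["gripper_width"],s["force"])
im=env.capture("wrist");cv2.imwrite("pics/w1.png",im[:,:,::-1])
H=np.array(env.camera_params("wrist")["hand_eye"]);p=env.camera_params("wrist")
R=Ro.from_rotvec(s["ee_rot"]).as_matrix()
for t in("long_paddle","long_dispenser"):
  for d in env.pinpoint(t,"wrist"):
    u,v=d["location"][1]*560,d["location"][0]*420
    c=np.array([(u-p["cx"])/p["fx"],-(v-p["cy"])/p["fy"],-1.])
    o=s["eef_pos"]+R@H[:3,3];dd=R@H[:3,:3]@c
    z=.093 if t=="long_paddle" else 0
    print(t,round(d["p"],2),round(u,1),round(v,1),(o+dd*(z-o[2])/dd[2]).round(4))
print(p.keys(),p["fx"],p["cx"],p["cy"],env.sense()["clock"])
```

```text
1.9
4.7167 [0.53029402 0.23934713 0.24001006] 0.0009339964965392333 [-0.01756756  0.15213437  0.2910254 ]
long_paddle 0.64 278.1 208.1 [0.5383 0.239  0.093 ]
dict_keys(['fx', 'fy', 'cx', 'cy', 'hand_eye']) 290.50580235320734 280.30160067548746 212.01335815944162 4.8667
```

View pics/w1.png

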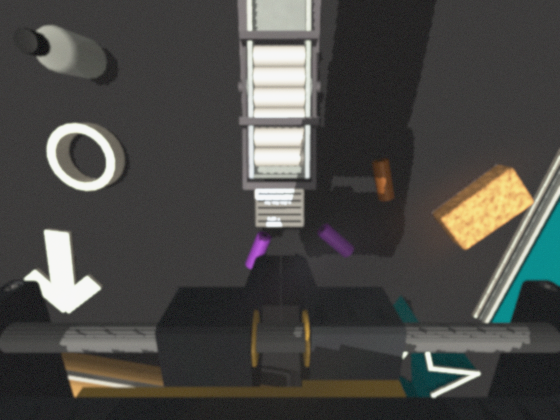

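Wrist view: the chute axis runs vertically in the image, so a yaw of 0.225 is right. The paddle is at pixel (280,208), which gives (0.538, 0.239), within about 4 mm of the two-camera fix (0.537, 0.243). I'll press along the paddle's arc while watching the force.

Run:
```python
from h import *
import cv2
yaw=.225;u=np.array([np.cos(yaw),np.sin(yaw)]);c=np.array([.5375,.2405])+.002*u
o=ori(yaw)
def go(tipz,v):
    k=np.clip((.093-tipz)/.043,0,1.2)
    env.line_to([*(c+u*.006*k),tipz+.011],o,v)
    s=env.sense();print(round(s["clock"],2),round(tipz,4),round(s["eef_pos"][2]-.011,4),s["force"].round(1));return s
go(.115,.15)
f0=env.sense()["force"][2]
for z in(.098,.085,.070,.058): s=go(z,.05)
z=.058
while z>.040:
    z-=.002; s=go(z,.03)
    if s["force"][2]-f0>14: break
im=env.capture("side");cv2.imwrite("pics/s2.png",im[:,:,::-1])
im=env.capture("wrist");cv2.imwrite("pics/w2.png",im[:,:,::-1])
a=cv2.imread("pics/s2.png")[230:350,200:390]
cv2.imwrite("pics/s2c.png",cv2.resize(a,None,fx=4,fy=4,interpolation=2))
```

```text
5.78 0.115 0.116 [ 0.4 -1.  -0.3]
6.28 0.098 0.0978 [-0.2 -0.6 -0.3]
6.68 0.085 0.0848 [-1.5 -0.3  2.2]
7.13 0.07 0.0697 [0.5 0.2 3.2]
7.53 0.058 0.0578 [-0.2  0.5  4.2]
7.78 0.056 0.056 [-0.   0.3  4.4]
8.03 0.054 0.0539 [-0.  -0.   4.7]
8.28 0.052 0.052 [0.6 0.4 4.7]
8.53 0.05 0.0511 [-2.7 -1.4 13.7]
```

View pics/s2c.png

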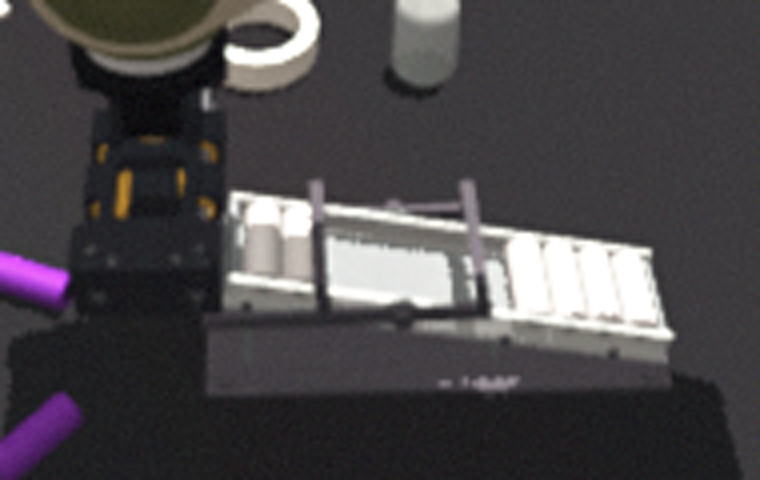

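View pics/w2.png

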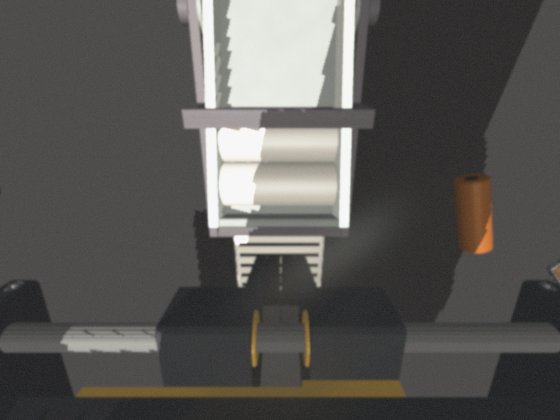

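The paddle is at its stop, with the force stepping from 4.7 to 13.7 N. Four barrels are in the tray (crop x 510–660), and two are held behind the tongue (crop x 245–310). I'll wait briefly, then raise along the arc.

Run:
```python
from h import *
import cv2
yaw=.225;u=np.array([np.cos(yaw),np.sin(yaw)]);c=np.array([.5375,.2405])+.002*u
env.wait(.4)
env.line_to([*(c),.105+.011],None,.06)
s=env.sense();print(s["clock"],s["force"].round(1))
env.line_to([*(c),.26],None,.15)
env.wait(1.0)
s=env.sense();print(s["clock"],s["force"].round(1))
for n in("side","wrist","top"):cv2.imwrite(f"pics/{n}3.png",env.capture(n)[:,:,::-1])
a=cv2.imread("pics/side3.png")
cv2.imwrite("pics/s3c.png",cv2.resize(a[140:350,200:390],None,fx=2.8,fy=2.8,interpolation=2))
```

```text
10.1 [-0.3 -0.1  0.1]
12.2083 [ 0.4  0.6 -0.8]
```

View pics/s3c.png

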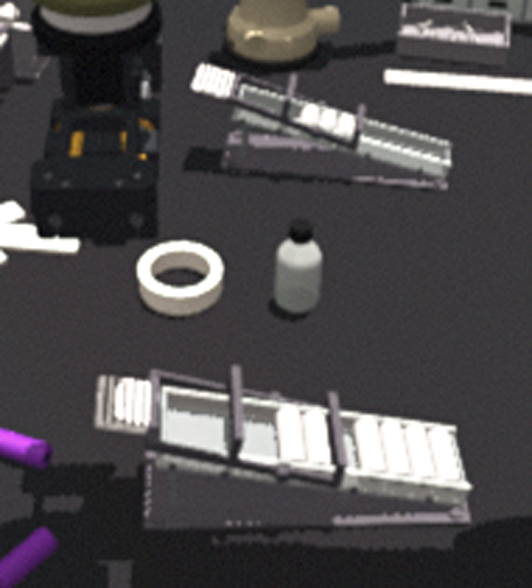

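View pics/wrist3.png

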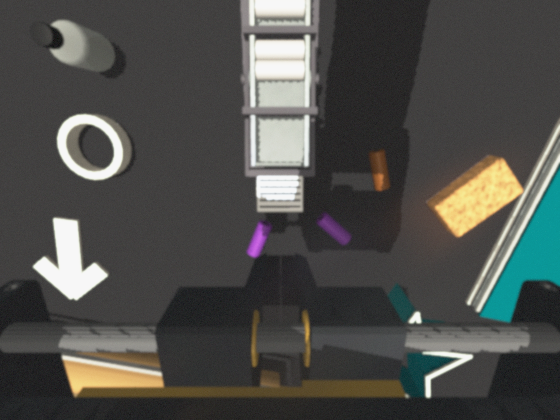

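View pics/top3.png

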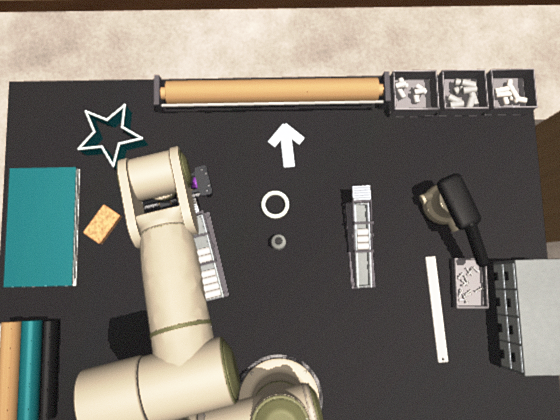

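The side view shows four barrels in the tray (crop x 355–460) and two resting at the shut gate (crop x 280–330), with the paddle back up. The narrower dispenser still has its 3 barrels and is shut, and the bystanders look unmoved.

```bash
python3 -c "
from workcell import env
env.finish_job();print(env.sense()['clock'])"
```

```text
the job is handed in; nothing more can be done
the job is handed in; nothing more can be done
```

I let one set of four long stand-offs out of the wider dispenser, and the job is handed in.

- **Press:** I pressed the wider dispenser's paddle once with the closed fingertips, right down to its stop. The force stepped from 4.7 to 13.7 N there. I held it until the side view showed all four barrels in the tray, then raised the fingers along the paddle's arc.
- **Last checks, at about 12.3 s:** Four barrels lay in the tray, the paddle was up and the gate was shut. Barrels 5 and 6 rested against the gate. The narrower dispenser was still shut with its three barrels, the bystanders and the loose purple and brown barrels looked unmoved, and the robot touched nothing.
- **Disagreements:** The side camera's location for the tray was about 25 pixels off the fit, so I did not use it. The paddle positions from the wrist camera and from the two fixed cameras differed by about 4 mm, so I aimed between them.

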